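Load two clay morels into an indexing wheel, one per click

ROBOT

A 6-joint arm with a two-finger parallel gripper is mounted at the origin on a cart in front of the work surface, level with it; the furniture and walls round the work are solid. World frame = base frame: x ahead of the robot, y to its left, z up, the work surface at z = 0. Lengths are in m, angles in rad, forces in N, time in s.
With the tool pointing down it reaches from about 0.35 to 0.975 m from the base axis. Payload 4.9 kg.
Tool frame: the origin (TCP) lies midway between the tips of the shut fingers; the grasp point (between the pads) lies ctrl.grip_depth behind it (ctrl.grip_depth is the distance from the TCP to the grasp point, in m); z points along the fingers, y is the line along which they close (so a half turn about z gives the same grasp; the last joint's range is limited). The gripper opens to 85 mm and grips with 20 to 120 N. Pads are 22 mm wide; open, the fingers measure 114 mm over their backs; the gripper's body (76 mm by 85 mm) begins 54 mm behind the grasp point. The pads swing forward as they close: fully open they stand 13 mm farther back than shut.
Start: joints at [-1.335, 0.053, 1.613, -0, 1.476, -0.119], TCP at [0.217, -0.586, 0.231] pointing down, gripper open.
Joint ranges: [-3.01, 3.01], [-1.01, 2.22], [0.06, 2.58], [-1.02, 4.17], [0.09, 2.62], [-3.14, 3.14]. Speed limits (rad/s): [2.57, 2.57, 3.14, 3.14, 3.14, 3.14].

INTERFACE

Orientations are given as a rotation vector (axis times angle).
In Python, from station import ctrl, get_image, camera_model gives the robot as it stands. The module is installed in compiled form; this text tells all that it offers.
- The arm moves only by the shell command python3 -m crank 'ROWS' [FORCE]. ROWS is JSON, a list of rows, each a list of 7 numbers: the shift along the tool's x, y, z in mm, then the turn, a rotation vector about the tool's x, y, z in rad, then the opening, from -1 (shut) to 1 (fully open). A call has exactly 10 rows; each row shifts and turns the commanded pose from where the row before left it, along the tool's axes as they then stand; what a row does not reach is not made up. A row lasts 1/12 s, in which the tool goes at most 41.7 mm and 7.16 degrees, less where a joint would pass 70% of its speed; a pose out of reach is approached as far as the arm can. A call with a gripper value outside its range is refused whole. The fingers move at their own pace and stop on an object; FORCE is the grip in N (left out, the last holds). Time passes only in rows, so rows that do not move let the fingers close, or fill a call up. It gives the time, the measured TCP pose, the force, the opening and the grip force at its end, in the units of the state.
- ctrl.get_obs(): the state, without advancing time (a new reading comes with each control period).
- get_image(name): name is "scene" or "top"; returns the picture (384x512x3 uint8, red, green, blue); there is no depth.
- camera_model(name): a dict with "vertical_fov" (degrees; the focal length in pixels is half the picture's height over the tangent of half this angle, whatever the lens; pixels are square), "cx", "cy" (the principal point, pixels), "k1" (the pictures are not rectified: a ray, as slopes to the right and down, at radius r is drawn at 1 + k1 r^2 times it, then the intrinsics apply), "R" (3x3) and "t" (3): a world point X has camera coordinates R X + t. Camera axes: x right, y down, z forward; pixel columns grow to the right and rows downward; lengths in m; the calibration is good to about 2 mm. A picture is of the moment at which its call begins. camera_model takes no time and is no camera call.
- ctrl.finish_job(): hands the job in; it is judged then, once.
The state is a dict: "t": time; "q": joint angles; "dq": joint speeds; "effort": joint torques, N m; "tool_pos": TCP position; "tool_rot": TCP orientation; "contact_force": force on the tool from outside, world axes, zero at the start; "wrist_torque": the same for the moment, N m; "opening": finger opening in m; "grip_force": force on a finger pad.
Only numpy, scipy, OpenCV 4.12 (cv2) and the standard library are available. Lean on these libraries where they do the work, as an engineer would, in place of code of your own. Each camera call takes 0.05 s, during which the arm holds its last target. There are 200 camera calls.

TASK

Two glazed clay morels are left on the table: drop the taller one into the empty cup of the loading wheel that stands at the pointer, turn the wheel by its grip bar one click counter-clockwise as seen from above, and then drop the squat one into the empty cup that has come to the pointer. Let each go close above its cup, since a fall of more than a few centimetres chips the glaze; both must end standing upright in their cups, the two morels already in the wheel stay in theirs, and the tape roll, bottle, tile and lid on the table stay where they are.

Things in the scene. Friction and masses are not known exactly. Their poses are not given: they have to be found in the camera images.
- tall_morel: the taller of the two brown glazed clay morels (pine-cone-like, 34 mm across at its widest, 47 mm tall, about 35 g), standing upright on the table; origin at the centre of its underside, z up its axis; round, so it can be gripped across the cap in any direction; its grip height may be 20 to 25 mm above the table. Paint pots up to 90 mm tall, part of the table, stand round the free surface: fingers that come straight down and close along world x clear them at both morels
- squat_morel: the squat morel, like the other but as wide as tall: 36 mm across, 36 mm tall, about 35 g, standing upright on the table, gripped the same way; origin at the centre of its underside, z up its axis
- pocket_first (a point): centre of the inner floor of the cup that stands at the pointer at the start (empty). The wheel is an aluminium disc of 164 mm diameter, top 32 mm above the table, with five identical grey cups at 52 mm from the axis, 72 degrees apart. Each cup is 18 mm tall outside, its rim 50 mm above the table, 15 mm deep inside, inner diameter 47 mm at the mouth and 40 mm at the floor, walls 3 mm; the point lies 35 mm above the table. It turns with the wheel
- pocket_next (a point): the same point of the neighbouring empty cup, 72 degrees clockwise (seen from above) of pocket_first; it comes to the pointer when the wheel has turned one click counter-clockwise. It turns with the wheel
- pocket_full_a (a point): the same point of the cup 72 degrees counter-clockwise of pocket_first, which already holds a morel (loaded_a)
- pocket_full_b (a point): the same point of the cup 144 degrees counter-clockwise of pocket_first, which already holds a morel (loaded_b)
- grip_bar (a point): point on the wheel's axis, 107 mm above the table, in the black grip bar at the top of the centre post. The bar is 50 mm long along this point's x axis, 14 mm thick along its y axis and 38 mm high, from 84 to 122 mm above the table; its x axis lies along the line from the axis to the cup pocket_first. It turns with the wheel. Morels in the cups reach up to 82 mm, so fingers that stay above 85 mm clear them
- mark (a point): tip of the fixed pointer, a small steel upright 31 mm tall that stands 90 mm from the wheel's axis just outside the disc; the cup nearest to it is the cup at the pointer
- wheel (a joint): turn of the wheel about its vertical axis, rad; 0 at the start, growing counter-clockwise seen from above. A sprung roller gives a click (stable rest) at every 1.257 rad (72 degrees) and pulls the wheel into the nearest one when let go; it takes about 0.12 N m to turn it out of a click. The foot is screwed to the table
- loaded_a: morel already in a cup of the wheel (33 mm across, 37 mm tall); origin at the centre of its underside
- loaded_b: the other morel already in a cup of the wheel (33 mm across, 37 mm tall); origin at the centre of its underside
- tape: roll of brown paper tape, 60 mm diameter, 24 mm high, bystander; origin at the centre of its underside
- bottle_small: small cream bottle with a ribbed cap, 38 mm diameter, 59 mm tall, bystander; origin at the centre of its underside
- sample_tile: small rough clay sample tile, 62 x 59 mm, 13 mm thick, lying flat, bystander; origin at the centre of its underside
- pan_lid: black jar lid lying upturned, 50 mm diameter, 10 mm high, bystander; origin at the centre of its underside
Things that resemble listed ones, but are neither listed nor needed, are in the scene too. What is shaped like the squat_morel but blue, red or turquoise is not meant.

How it is judged:
By the outcome, as a careful person would: the job done as asked, in the order asked, and still so for the second after the job is handed in, with the robot touching nothing.
It also fails if it takes over 72 s, if anything falls off the work surface, if the arm or the gripper's body presses on something with over 40 N, if the wrist force passes 120 N, or if a joint passes its speed limit or range.

## Working session

There is one attempt and no reset: what is moved stays moved. The work goes in short steps, Python scripts to look and compute and a shell command to move; the robot and the scene stay as the last step left them, time stands still between calls to the robot, and variables do not carry over. Pictures are saved under pics/ and viewed, at most 10 in all, crops included, and the job is handed in when it is done.

```bash
mkdir -p pics; cat > h.py <<'E'
import numpy as np,cv2
from station import ctrl,get_image,camera_model
def cast(n,u,v,z):
    m=camera_model(n);f=192/np.tan(np.radians(m['vertical_fov'])/2)
    d=np.array([(u-m['cx'])/f,(v-m['cy'])/f]);s=d.copy()
    for _ in range(30): s=d/(1+m['k1']*(s@s))
    R=np.array(m['R']);t=np.array(m['t']);o=-R.T@t;r=R.T@np.array([s[0],s[1],1])
    return o+r*(z-o[2])/r[2] if z is not None else (o,r/np.linalg.norm(r))
def tri(a,b):
    o1,d1=cast('top',*a,None);o2,d2=cast('scene',*b,None)
    s=np.linalg.lstsq(np.c_[d1,-d2],o2-o1,rcond=None)[0]
    p,q=o1+s[0]*d1,o2+s[1]*d2
    return (p+q)/2,np.linalg.norm(p-q)
def proj(n,X):
    m=camera_model(n);f=192/np.tan(np.radians(m['vertical_fov'])/2)
    c=np.array(m['R'])@np.array(X)+np.array(m['t']);s=c[:2]/c[2];s=s*(1+m['k1']*(s@s))
    return s*f+[m['cx'],m['cy']]
def save(n,name,crop=None,k=1):
    im=get_image(n)[...,::-1]
    if crop: im=im[crop[1]:crop[3],crop[0]:crop[2]]
    cv2.imwrite('pics/'+name,cv2.resize(im,None,fx=k,fy=k,interpolation=cv2.INTER_CUBIC))
E
python3 - <<'E'
from h import *
for n in('top','scene'): save(n,n+'0.png',k=1.5); m=camera_model(n); print(n,cast(n,256,192,None)); 
print(ctrl.grip_depth, ctrl.get_obs())
E
```

```text
top (array([0.37072491, 0.14032846, 1.12599143]), array([ 0.18771733, -0.01616872, -0.98209   ]))
scene (array([ 0.65468504, -0.76300046,  0.59937872]), array([-0.08392989,  0.85914238, -0.50480704]))
0.0187 {'t': 0.1, 'q': array([-1.33504108e+00,  5.33280246e-02,  1.61417252e+00, -3.86708340e-05,
        1.47597570e+00, -1.18996044e-01]), 'dq': array([ 0.00202592, -0.00023814, -0.00294178,  0.00197774, -0.00044873,
       -0.00096341]), 'effort': array([-4.35214197e-04, -3.94906104e+01, -3.71362925e+01, -1.04637666e-04,
        3.94812261e-03, -5.23751325e-06]), 'tool_pos': array([ 0.21695784, -0.5855325 ,  0.23015344]), 'tool_rot': array([-3.09045181e+00, -5.53998931e-01,  2.32854762e-04]), 'contact_force': array([ 0.01219551, -0.48365824, -0.59843309]), 'wrist_torque': array([ 0.00816524,  0.01315691, -0.06444843]), 'grip_force': 0.0, 'opening': 0.08521698152943294}
```

View pics/top0.png

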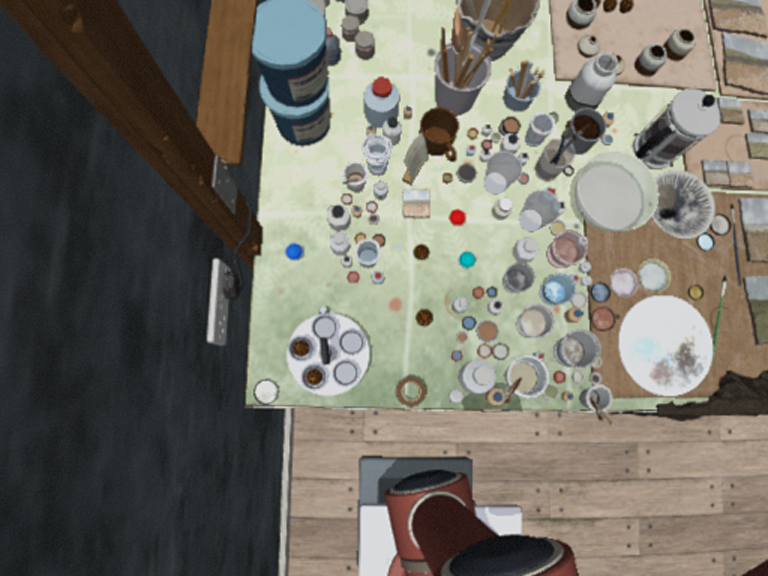

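View pics/scene0.png

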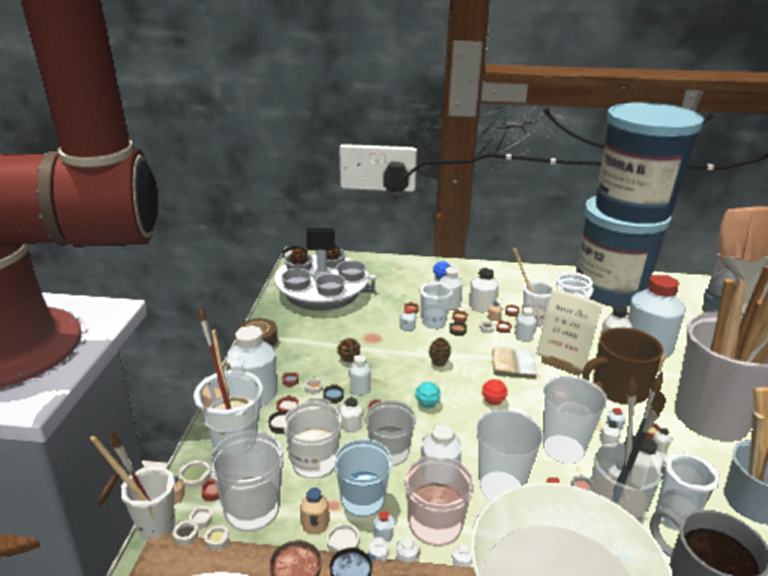

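The top view shows brown morels at (421,252) and (424,317) in the 1.5x picture. They appear in scene at (440,351), taller with larger x, and (348,349), squat. The pointer is at top (323,310), the empty cup at it at (324,327), the next empty cup at (351,342), and the full cups at (300,347) and (313,376).

Look-alikes (top px, 1.5x): blue (294,251), red (457,217), turquoise (467,260), dark pot openings at (467,173) and (511,125). My choice is tall = (421,252) and squat = (424,317).

```bash
cat > meas.py <<'E'
from h import *
def blob(n,u,v,r=16):
    im=get_image(n).astype(int); 
    R,G,B=im[...,0],im[...,1],im[...,2]
    m=((R-B>12)&(R<150)&(R-G>8)).astype(np.uint8)
    w=np.zeros_like(m); w[v-r:v+r,u-r:u+r]=1
    k,l,s,c=cv2.connectedComponentsWithStats(m*w)
    i=1+np.argmax(s[1:,4]); return c[i],s[i]
E
python3 - <<'E'
from meas import *
for nm,a,b in(('tall',(281,168),(293,234)),('squat',(283,211),(232,233))):
    ca,sa=blob('top',*a);cb,sb=blob('scene',*b)
    P,e=tri(ca,cb)
    print(nm,ca,sa,cb,sb,'tri',P.round(4),'err',e.round(4),'top@z',cast('top',*ca,P[2]).round(4))
    # heights: scene extent on vertical line at P
    for v in(sb[1],sb[1]+sb[3]):
        o,d=cast('scene',cb[0],v,None); s=(P-o)[:2]@d[:2]/(d[:2]@d[:2]); print('  z edge',(o+s*d)[2].round(4))
im=get_image('top')[...,::-1];sc=get_image('scene')[...,::-1]
r=lambda x,k:cv2.resize(x,None,fx=k,fy=k,interpolation=cv2.INTER_CUBIC)
A=r(im[195:270,185:255],5)[:375,:350]; B=r(sc[145:210,175:255],5)[:325,:400]
C=r(sc[215:255,215:315],4); D=r(im[150:225,265:300],5)[:375]
can=np.zeros((560,800,3),np.uint8);can[:375,:350]=A;can[:325,350:750]=B;can[390:550,:400]=C;can[330:555,420:525]=r(im[150:225,265:300],3)
cv2.imwrite('pics/crop1.png',can)
E
```

```text
tall [280.5        167.66666667] [276 163  10  10  72] [292.859375  232.2265625] [287 225  13  16 128] tri [0.6604 0.0477 0.0253] err 0.0011 top@z [0.6599 0.0476 0.0253]
  z edge 0.045
  z edge 0.0012
squat [282.56470588 211.45882353] [278 207  10  10  85] [231.96062992 231.44094488] [225 226  15  13 127] tri [0.5237 0.0399 0.0195] err 0.0001 top@z [0.5237 0.0399 0.0195]
  z edge 0.0345
  z edge -0.0017
```

View pics/crop1.png

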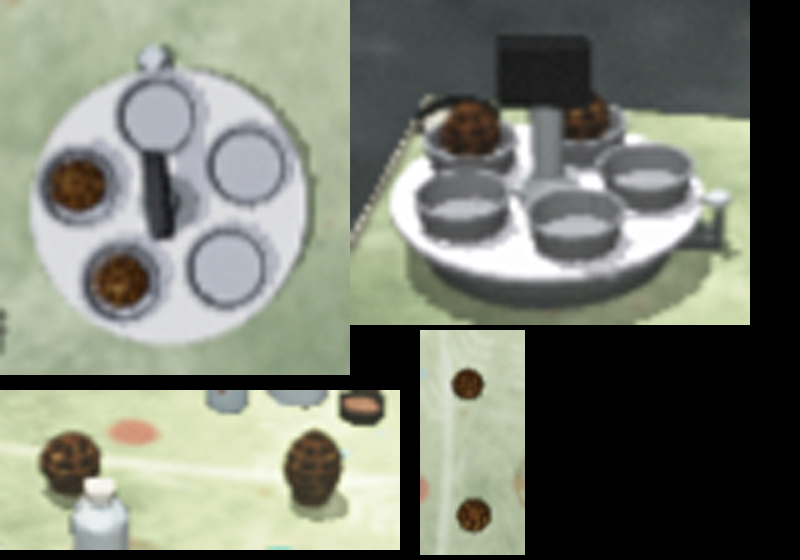

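The crop confirms the choice: the squat morel is at crop (70,462) and the tall one at (315,468), both brown. In the top crop the rims are at (157,116) first, (246,165) next, (227,267), (79,185) full_a and (121,278) full_b. The scene rims are at (646,161) first and (576,207) next, and the pointer is at (717,195).

```bash
python3 - <<'E'
from h import *
T={k:(185+a/5,195+b/5) for k,a,b in(('first',157,116),('next',246,165),('c4',227,267),('fb',121,278),('fa',79,185),('mark',155,56))}
S={k:(175+(a-350)/5,145+b/5) for k,a,b in(('first',646,161),('next',576,207),('c4',464,195),('mark',717,195))}
P={}
for k in T:
    P[k]=cast('top',*T[k],.031 if k=='mark' else .05)
    print(k,P[k].round(4),*( (tri(T[k],S[k])[0].round(4),) if k in S else ()))
c=np.mean([P[k] for k in('first','next','c4','fb','fa')],0);print('axis',c.round(4))
for i,k in enumerate(('first','fa','fb','c4','next')):
    d=P[k]-c;print(k,np.hypot(*d[:2]).round(4),np.degrees(np.arctan2(d[1],d[0])-i*1.2566).round(1)%360)
# disc edge: white
im=get_image('top').astype(int);m=(im.min(2)>165).astype(np.uint8);m[:,:188]=0;m[:,255:]=0;m[:205]=0;m[270:]=0
cs=max(cv2.findContours(m,0,1)[0],key=cv2.contourArea);e=cv2.fitEllipse(cv2.convexHull(cs));print(e,cast('top',*e[0],.032).round(4))
# bar top
b=(im.max(2)<60).astype(np.uint8);w=b*0;w[220:245,208:224]=1
ys,xs=np.nonzero(b*w);r=cv2.minAreaRect(np.c_[xs,ys].astype(np.float32));print(r)
from scipy.spatial.transform import Rotation as Ro
o=ctrl.get_obs();print(Ro.from_rotvec(o['tool_rot']).as_matrix().round(3))
E
```

```text
first [0.495  0.2377 0.05  ] [0.4966 0.2381 0.0509]
next [0.4674 0.1844 0.05  ] [0.469  0.1848 0.0507]
c4 [0.4077 0.1937 0.05  ] [0.4093 0.1942 0.0476]
fb [0.3999 0.2551 0.05  ]
fa [0.4533 0.2819 0.05  ]
mark [0.5335 0.2421 0.031 ] [0.5346 0.2423 0.0312]
axis [0.4447 0.2306 0.05  ]
first 0.0509 8.1
fa 0.052 8.5
fb 0.051 7.3
c4 0.0522 9.0
next 0.0514 8.199999999999989
((215.57733154296875, 238.11993408203125), (54.40117645263672, 64.24376678466797), 46.483154296875) [0.4376 0.2395 0.032 ]
((217.0243682861328, 233.2804718017578), (15.505154609680176, 3.2826225757598877), 77.90524291992188)
[[ 0.938  0.347 -0.   ]
 [ 0.347 -0.938  0.   ]
 [ 0.    -0.    -1.   ]]
```

```bash
cat > go.py <<'E'
import sys
from h import *
from scipy.spatial.transform import Rotation as Ro
# target TCP x y z [yaw of tool y, deg] -> shift in tool axes mm, turn rotvec
a=[float(v) for v in sys.argv[1:]];o=ctrl.get_obs();R=Ro.from_rotvec(o['tool_rot'])
print('shift',(R.inv().apply(np.array(a[:3])-o['tool_pos'])*1000).round(1))
y=np.radians(a[3] if len(a)>3 else 0);Y=np.array([np.cos(y),np.sin(y),0]);Z=np.array([0,0,-1])
T=Ro.from_matrix(np.c_[np.cross(Y,Z),Y,Z]);print('turn',(R.inv()*T).as_rotvec().round(4),'t',o['t'],'q',o['q'].round(2))
E
python3 -m crank '[[32,-22,-4,0,0,0,1],[32,-22,-4,0,0,0,1],[32,-22,-4,0,0,0,1],[32,-22,-4,0,0,0,1],[32,-22,-4,0,0,0,1],[32,-22,-4,0,0,0,1],[32,-22,-4,0,0,0,1],[32,-22,-4,0,0,0,1],[32,-22,-4,0,0,0,1],[32,-22,-4,0,0,0,1]]' 30
python3 -m crank '[[32,-22,0,0,0,0,1],[32,-22,0,0,0,0,1],[32,-22,0,0,0,0,1],[32,-22,0,0,0,0,1],[32,-22,0,0,0,0,1],[32,-22,0,0,0,0,1],[32,-22,0,0,0,0,1],[32,-22,0,0,0,0,1],[32,-22,0,0,0,0,1],[28,-20,0,0,0,0,1]]'
python3 -m crank '[[0,0,0,0,0,-0.12,1],[0,0,0,0,0,-0.12,1],[0,0,0,0,0,-0.12,1],[0,0,0,0,0,-0.12,1],[0,0,0,0,0,-0.12,1],[0,0,0,0,0,-0.12,1],[0,0,0,0,0,-0.12,1],[0,0,0,0,0,-0.12,1],[0,0,0,0,0,-0.12,1],[0,0,0,0,0,-0.12,1]]'
python3 go.py 0.66 0.0477 0.004 0
```

```text
t: 1.28
tool_pos: [0.4415, -0.2669, 0.2718]
tool_rot: [3.092, 0.554, 0.001]
contact_force: [1.0, -1.1, 0.6]
opening: 0.0853
grip_force: 0.0
t: 2.12
tool_pos: [0.6624, 0.0479, 0.2713]
tool_rot: [-3.092, -0.556, -0.0]
contact_force: [0.1, -0.7, -0.3]
opening: 0.0857
grip_force: 0.0
t: 2.95
tool_pos: [0.6614, 0.0456, 0.2713]
tool_rot: [-2.233, -2.21, 0.0]
contact_force: [-0.6, -0.3, 0.0]
opening: 0.0853
grip_force: 0.0
shift [  2.1  -1.4 267.3]
turn [-0.      0.     -0.0101] t 2.95 q [-0.04  0.12  1.47 -0.    1.55 -0.03]
```

```bash
python3 -m crank '[[2,-1.4,20,0,0,-0.01,1],[0,0,26,0,0,0,1],[0,0,26,0,0,0,1],[0,0,26,0,0,0,1],[0,0,26,0,0,0,1],[0,0,26,0,0,0,1],[0,0,20,0,0,0,1],[0,0,10,0,0,0,1],[0,0,0,0,0,0,1],[0,0,0,0,0,0,1]]'; python3 go.py 0.66 0.0477 0.002 0
```

```text
t: 3.78
tool_pos: [0.6601, 0.0476, 0.0915]
tool_rot: [-2.228, -2.215, 0.0]
contact_force: [0.4, 0.1, 0.4]
opening: 0.0853
grip_force: 0.0
shift [ 0.1 -0.1 89.5]
turn [-0.0002 -0.     -0.0061] t 3.7833 q [-0.04  0.25  1.63  0.    1.26 -0.03]
```

```bash
python3 -m crank '[[0,0,15,0,0,0,1],[0,0,20,0,0,0,1],[0,0,20,0,0,0,1],[0,0,15,0,0,0,1],[0,0,10,0,0,0,1],[0,0,6,0,0,0,1],[0,0,3.5,0,0,0,1],[0,0,0,0,0,0,1],[0,0,0,0,0,0,1],[0,0,0,0,0,0,1]]'
python3 -m crank '[[0,0,0,0,0,0,-1],[0,0,0,0,0,0,-1],[0,0,0,0,0,0,-1],[0,0,0,0,0,0,-1],[0,0,0,0,0,0,-1],[0,0,0,0,0,0,-1],[0,0,0,0,0,0,-1],[0,0,0,0,0,0,-1],[0,0,0,0,0,0,-1],[0,0,0,0,0,0,-1]]' 30
python3 go.py 0.4965 0.238 0.2 -8
```

```text
t: 4.62
tool_pos: [0.661, 0.0476, 0.0031]
tool_rot: [2.227, 2.214, 0.002]
contact_force: [-0.3, 0.1, 0.6]
opening: 0.0856
grip_force: 0.0
t: 5.45
tool_pos: [0.6603, 0.0476, 0.0022]
tool_rot: [2.228, 2.214, 0.001]
contact_force: [-0.2, -0.0, 4.0]
opening: 0.0319
grip_force: 29.9
shift [ 189.4 -164.8 -197.9]
turn [0.0006 0.     0.1337] t 5.45 q [-0.04  0.37  1.66 -0.    1.11 -0.03]
```

```bash
python3 -m crank '[[0,0,-8,0,0,0,-1],[0,0,-18,0,0,0,-1],[0,0,-22,0,0,0,-1],[0,0,-22,0,0,0,-1],[0,0,-22,0,0,0,-1],[0,0,-22,0,0,0,-1],[0,0,-22,0,0,0,-1],[0,0,-22,0,0,0,-1],[0,0,-22,0,0,0,-1],[0,0,-12,0,0,0,-1]]'
python3 -m crank '[[10,-8,0,0,0,0,-1],[20,-17.5,0,0,0,0,-1],[20,-17.5,0,0,0,0,-1],[20,-17.5,0,0,0,0,-1],[20,-17.5,0,0,0,0,-1],[20,-17.5,0,0,0,0,-1],[20,-17.5,0,0,0,0,-1],[20,-17.5,0,0,0,0,-1],[20,-17.5,0,0,0,0,-1],[20,-17,0,0,0,0,-1]]'
python3 -m crank '[[0,0,0,0,0,0.12,-1],[0,0,0,0,0,0.12,-1],[0,0,0,0,0,0.12,-1],[0,0,0,0,0,0.12,-1],[0,0,0,0,0,0.12,-1],[0,0,0,0,0,0.12,-1],[0,0,0,0,0,0.12,-1],[0,0,0,0,0,0.12,-1],[0,0,0,0,0,0.12,-1],[0,0,0,0,0,0.12,-1]]'
python3 go.py 0.496 0.238 0.1 -82;python3 - <<'E'
from h import *
im=np.hstack([cv2.resize(get_image(n)[a:b,c:d,::-1],(400,500)) for n,a,b,c,d in(('top',190,265,180,240),('scene',90,215,165,265))]);cv2.imwrite('pics/hold.png',im)
E
```

```text
t: 6.28
tool_pos: [0.6608, 0.0477, 0.197]
tool_rot: [2.226, 2.213, 0.004]
contact_force: [0.3, -0.1, -0.3]
opening: 0.0319
grip_force: 29.9
t: 7.12
tool_pos: [0.4933, 0.2396, 0.1915]
tool_rot: [-2.226, -2.214, 0.005]
contact_force: [0.1, 0.3, -0.4]
opening: 0.0316
grip_force: 29.9
t: 7.95
tool_pos: [0.4943, 0.2388, 0.1914]
tool_rot: [3.091, 0.561, -0.006]
contact_force: [-1.1, -0.7, -0.0]
opening: 0.0317
grip_force: 29.9
shift [ 1.7  1.4 91.4]
turn [-1.000e-04  3.800e-03  2.196e-01] t 7.95 q [ 0.31 -0.1   1.83  0.    1.41  1.53]
```

View pics/hold.png

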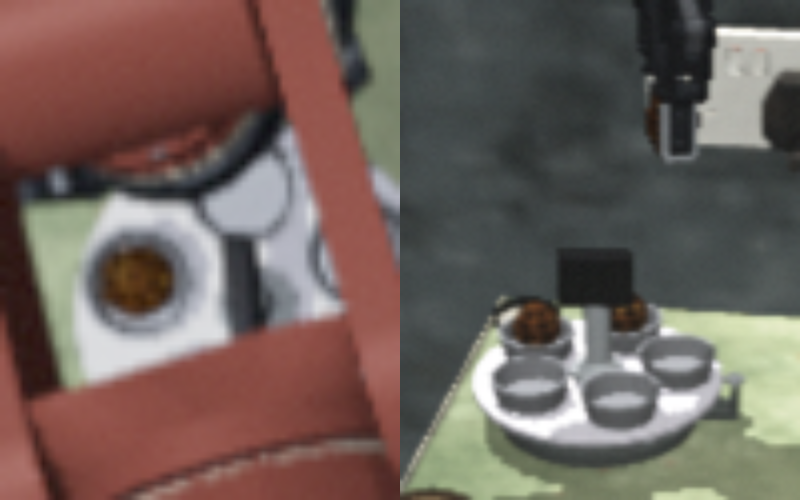

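The morel is held at scene crop (658,128), behind the near finger. The wheel is unchanged. Now I'll turn the rest and descend.

```bash
python3 -m crank '[[1.7,1.4,5,0,0,0.11,-1],[0,0,10,0,0,0.11,-1],[0,0,15,0,0,0,-1],[0,0,15,0,0,0,-1],[0,0,15,0,0,0,-1],[0,0,15,0,0,0,-1],[0,0,10,0,0,0,-1],[0,0,5,0,0,0,-1],[0,0,0,0,0,0,-1],[0,0,0,0,0,0,-1]]'
python3 go.py 0.496 0.238 0.053 -82;python3 - <<'E'
from meas import *
for z in(.09,.1): print(proj('scene',[.496,.238,z]))
for d in (0,):
    u,v=proj('scene',ctrl.get_obs()['tool_pos']+[0,0,.022]);c,s=blob('scene',int(u),int(v),14);print('pred',u,v,'seen',c,s)
E
```

```text
t: 8.88
tool_pos: [0.4981, 0.238, 0.1038]
tool_rot: [-3.133, -0.229, 0.0]
contact_force: [-0.4, -0.1, 0.7]
opening: 0.0317
grip_force: 29.9
shift [-2.1 -0.3 50.8]
turn [-0.      0.0002  0.0061] t 8.8833 q [ 0.31 -0.01  1.89  0.    1.25  1.74]
[233.23039274 163.9808689 ]
[233.20989264 160.50294165]
pred 233.97803300459432 151.42991355745195 seen [239.66666667 151.66666667] [239 151   2   2   3]
```

```bash
python3 -m crank '[[-1.5,0,5,0,0,0,-1],[0,0,10,0,0,0,-1],[0,0,10,0,0,0,-1],[0,0,10,0,0,0,-1],[0,0,8,0,0,0,-1],[0,0,5,0,0,0,-1],[0,0,2.5,0,0,0,-1],[0,0,0,0,0,0,-1],[0,0,0,0,0,0,-1],[0,0,0,0,0,0,-1]]'
python3 - <<'E'
from h import *
save('scene','rel.png',(175,110,265,200),6)
E
```

```text
t: 9.77
tool_pos: [0.4972, 0.2379, 0.0539]
tool_rot: [-3.133, -0.227, -0.002]
contact_force: [0.2, -0.6, -0.3]
opening: 0.0316
grip_force: 29.9
```

View pics/rel.png

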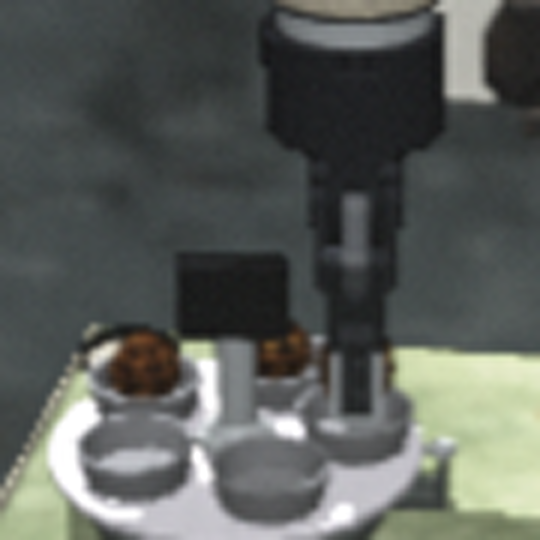

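The fingertips are at crop (360,410), over the first cup's mouth, with the morel between them. Releasing now.

```bash
python3 -m crank '[[0,0,0,0,0,0,0.5],[0,0,0,0,0,0,0.5],[0,0,0,0,0,0,0.5],[0,0,0,0,0,0,0.5],[0,0,0,0,0,0,0.5],[0,0,0,0,0,0,0.5],[0,0,0,0,0,0,0.5],[0,0,0,0,0,0,0.5],[0,0,0,0,0,0,0.5],[0,0,0,0,0,0,0.5]]'
python3 -m crank '[[0,0,-10,0,0,0,0.5],[0,0,-15,0,0,0,0.5],[0,0,-20,0,0,0,0.5],[0,0,-20,0,0,0,0.5],[0,0,-20,0,0,0,0.5],[0,0,-20,0,0,0,0.5],[0,0,-20,0,0,0,0.5],[0,0,-10,0,0,0,0.5],[0,0,0,0,0,0,0.5],[0,0,0,0,0,0,0.5]]'
python3 go.py 0.445 0.231 0.19 -82; python3 - <<'E'
from h import *
save('scene','rel2.png',(175,110,265,200),6)
E
```

```text
t: 10.65
tool_pos: [0.4967, 0.2377, 0.0533]
tool_rot: [3.133, 0.227, -0.0]
contact_force: [-0.2, 0.2, -0.6]
opening: 0.064
grip_force: 0.0
t: 11.48
tool_pos: [0.4969, 0.2378, 0.1888]
tool_rot: [-3.133, -0.227, -0.002]
contact_force: [-0.0, 0.2, 0.0]
opening: 0.0642
grip_force: 0.0
shift [-52.4  -0.8  -1.3]
turn [-0.0002 -0.0011  0.0052] t 11.4833 q [ 0.31 -0.1   1.83 -0.    1.41  1.74]
```

View pics/rel2.png

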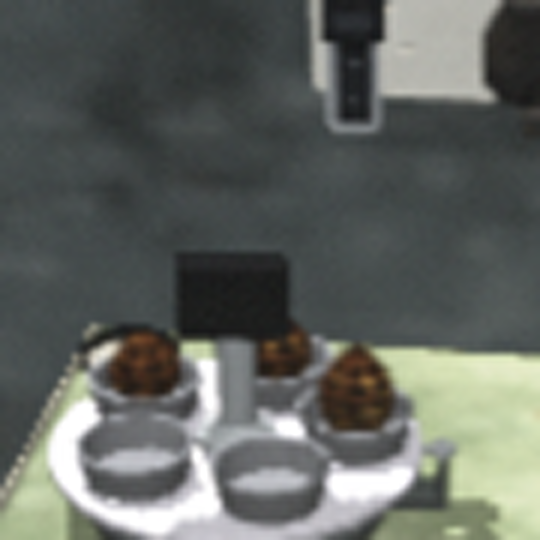

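The tall morel stands upright in the pointer cup at crop (357,390), and the others are unchanged. Next, the grip bar.

```bash
python3 -m crank '[[-10,-0.5,0,0,0,0,0.5],[-15,0,0,0,0,0,0.5],[-15,0,0,0,0,0,0.5],[-11.5,0,0,0,0,0,0.5],[0,0,10,0,0,0,0.5],[0,0,15,0,0,0,0.5],[0,0,15,0,0,0,0.5],[0,0,5,0,0,0,0.5],[0,0,0,0,0,0,0.5],[0,0,0,0,0,0,0.5]]'
python3 go.py 0.4455 0.231 0.09 -82
```

```text
t: 12.37
tool_pos: [0.4453, 0.2306, 0.1424]
tool_rot: [3.133, 0.227, -0.003]
contact_force: [0.9, -0.0, 0.3]
opening: 0.0638
grip_force: 0.0
shift [ 0.4 -0.4 52.4]
turn [0.0003 0.0018 0.0051] t 12.3667 q [ 0.33 -0.17  1.98  0.    1.34  1.76]
```

```bash
python3 -m crank '[[0,0,8,0,0,0,0.5],[0,0,12,0,0,0,0.5],[0,0,12,0,0,0,0.5],[0,0,10,0,0,0,0.5],[0,0,6,0,0,0,0.5],[0,0,3,0,0,0,0.5],[0,0,0,0,0,0,0.5],[0,0,0,0,0,0,0.5],[0,0,0,0,0,0,0.5],[0,0,0,0,0,0,0.5]]'
python3 -m crank '[[0,0,0,0,0,0,-1],[0,0,0,0,0,0,-1],[0,0,0,0,0,0,-1],[0,0,0,0,0,0,-1],[0,0,0,0,0,0,-1],[0,0,0,0,0,0,-1],[0,0,0,0,0,0,-1],[0,0,0,0,0,0,-1],[0,0,0,0,0,0,-1],[0,0,0,0,0,0,-1]]' 50; python3 -c "
from station import ctrl;o=ctrl.get_obs();print(o['contact_force'],o['wrist_torque'],o['q'])"
```

```text
t: 13.2
tool_pos: [0.4463, 0.2309, 0.0931]
tool_rot: [-3.133, -0.227, -0.002]
contact_force: [0.2, 0.6, 0.2]
opening: 0.0641
grip_force: 0.0
t: 14.03
tool_pos: [0.4457, 0.2314, 0.0926]
tool_rot: [-3.132, -0.227, -0.0]
contact_force: [-2.5, 5.3, 1.7]
opening: 0.0129
grip_force: 51.1
[-2.54879242  5.2561486   1.70950934] [0.59560169 0.23107355 0.00940195] [ 3.29899966e-01 -1.14730060e-01  2.01795138e+00  1.36545046e-03
  1.23785853e+00  1.75534568e+00]
```

```bash
python3 -m crank '[[0,0,0,0,0,-0.03,-1],[0,0,0,0,0,-0.05,-1],[0,0,0,0,0,-0.07,-1],[0,0,0,0,0,-0.07,-1],[0,0,0,0,0,-0.07,-1],[0,0,0,0,0,-0.07,-1],[0,0,0,0,0,-0.07,-1],[0,0,0,0,0,-0.07,-1],[0,0,0,0,0,-0.07,-1],[0,0,0,0,0,-0.07,-1]]'
python3 -m crank '[[0,0,0,0,0,-0.07,-1],[0,0,0,0,0,-0.07,-1],[0,0,0,0,0,-0.07,-1],[0,0,0,0,0,-0.07,-1],[0,0,0,0,0,-0.07,-1],[0,0,0,0,0,-0.07,-1],[0,0,0,0,0,-0.07,-1],[0,0,0,0,0,-0.06,-1],[0,0,0,0,0,-0.05,-1],[0,0,0,0,0,-0.02,-1]]'
python3 -m crank '[[0,0,0,0,0,0,-1],[0,0,0,0,0,0,-1],[0,0,0,0,0,0,-1],[0,0,0,0,0,0,-1],[0,0,0,0,0,0,-1],[0,0,0,0,0,0,-1],[0,0,0,0,0,0,-1],[0,0,0,0,0,0,-1],[0,0,0,0,0,0,-1],[0,0,0,0,0,0,-1]]'
python3 go.py .4457 .2314 .0926 -10;  python3 -c "
from station import ctrl;o=ctrl.get_obs();print(o['contact_force'],o['wrist_torque'])"
```

```text
t: 14.87
tool_pos: [0.4455, 0.2319, 0.0926]
tool_rot: [-2.899, -1.205, -0.001]
contact_force: [-3.2, 7.2, 1.7]
opening: 0.013
grip_force: 51.1
t: 15.7
tool_pos: [0.4451, 0.2321, 0.0926]
tool_rot: [-2.393, -2.03, -0.001]
contact_force: [-5.7, 8.2, 3.2]
opening: 0.0132
grip_force: 51.3
t: 16.53
tool_pos: [0.4451, 0.2321, 0.0926]
tool_rot: [-2.396, -2.028, -0.001]
contact_force: [-4.3, 7.5, 3.9]
opening: 0.0132
grip_force: 51.3
shift [-0.6  0.7  0. ]
turn [-0.0018 -0.0026  0.0086] t 16.5333 q [ 0.33 -0.11  2.02  0.    1.24  0.5 ]
[-4.34390802  7.49443454  3.92966461] [0.98518221 0.57435804 0.05805199]
```

```bash
python3 -m crank '[[0,0,0,0,0,0,0.2],[0,0,0,0,0,0,0.2],[0,0,0,0,0,0,0.2],[0,0,0,0,0,0,0.2],[0,0,0,0,0,0,0.2],[0,0,0,0,0,0,0.2],[0,0,0,0,0,0,0.2],[0,0,0,0,0,0,0.2],[0,0,0,0,0,0,0.2],[0,0,0,0,0,0,0.2]]' 30
python3 -m crank '[[0,0,-10,0,0,0,0.5],[0,0,-15,0,0,0,0.5],[0,0,-20,0,0,0,0.5],[0,0,-20,0,0,0,0.5],[0,0,-20,0,0,0,0.5],[0,0,-20,0,0,0,0.5],[0,0,-20,0,0,0,0.5],[0,0,-20,0,0,0,1],[0,0,0,0,0,0,1],[0,0,0,0,0,0,1]]'
python3 go.py 0.5237 0.0399 0.22 0
python3 - <<'E'
from meas import *
save('scene','turned.png',(165,110,265,200),6)
cb,sb=blob('scene',232,231);print(cb,sb)
E
```

```text
t: 17.37
tool_pos: [0.4457, 0.2308, 0.0923]
tool_rot: [2.398, 2.03, -0.0]
contact_force: [0.6, -0.5, -0.3]
opening: 0.0512
grip_force: 0.0
t: 18.2
tool_pos: [0.4465, 0.2311, 0.2393]
tool_rot: [2.397, 2.029, 0.005]
contact_force: [0.3, 1.3, -0.2]
opening: 0.0852
grip_force: 0.0
shift [-175.8  107.7   19.4]
turn [ 0.0034 -0.0015 -0.1659] t 18.2 q [ 0.33 -0.25  1.88  0.    1.51  0.5 ]
[232.16911765 231.63235294] [225 226  15  14 136]
```

View pics/turned.png

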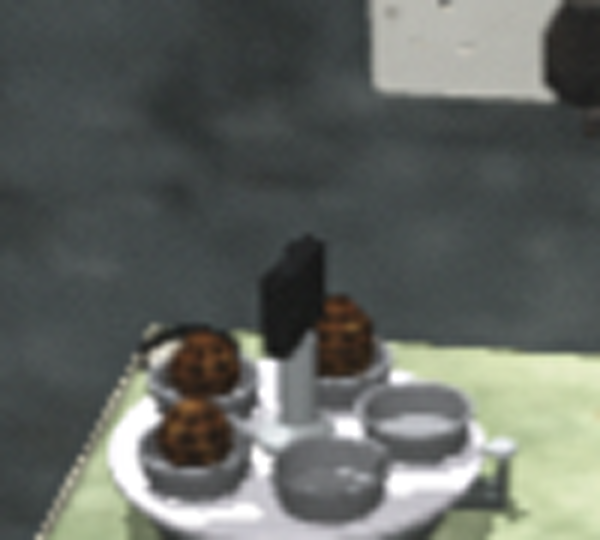

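The wheel turned one click: the empty cup at crop (417,415) is at the pointer (500,450), and the tall morel stands at (345,335). Now the squat morel.

```bash
python3 -m crank '[[-10,6,2,0,0,0,1],[-20,12.5,2,0,0,0,1],[-20,12.5,2,0,0,0,1],[-20,12.5,2,0,0,0,1],[-20,12.5,2,0,0,0,1],[-20,12.5,2,0,0,0,1],[-20,12.5,2,0,0,0,1],[-20,12.5,2,0,0,0,1],[-20,12.5,2,0,0,0,1],[-5.8,1.7,1,0,0,0,1]]'
python3 -m crank '[[0,0,10,0,0,-0.083,1],[0,0,15,0,0,-0.083,1],[0,0,20,0,0,0,1],[0,0,20,0,0,0,1],[0,0,20,0,0,0,1],[0,0,20,0,0,0,1],[0,0,10,0,0,0,1],[0,0,5,0,0,0,1],[0,0,0,0,0,0,1],[0,0,0,0,0,0,1]]'
python3 go.py 0.5237 0.0399 0.0 0
```

```text
t: 19.13
tool_pos: [0.5229, 0.0363, 0.2162]
tool_rot: [-2.4, -2.025, 0.005]
contact_force: [-1.5, 0.0, -0.2]
opening: 0.0855
grip_force: 0.0
t: 19.97
tool_pos: [0.5232, 0.0396, 0.0988]
tool_rot: [2.221, 2.221, 0.001]
contact_force: [-0.1, -0.4, 0.3]
opening: 0.0856
grip_force: 0.0
shift [ 0.3  0.5 98.8]
turn [ 0.0005 -0.      0.0001] t 19.9667 q [-0.07 -0.07  1.96  0.    1.25 -0.07]
```

```bash
python3 -m crank '[[0,0,15,0,0,0,1],[0,0,20,0,0,0,1],[0,0,20,0,0,0,1],[0,0,17,0,0,0,1],[0,0,14,0,0,0,1],[0,0,7,0,0,0,1],[0,0,4,0,0,0,1],[0,0,0,0,0,0,1],[0,0,0,0,0,0,1],[0,0,0,0,0,0,1]]'
python3 -m crank '[[0,0,0,0,0,0,-1],[0,0,0,0,0,0,-1],[0,0,0,0,0,0,-1],[0,0,0,0,0,0,-1],[0,0,0,0,0,0,-1],[0,0,0,0,0,0,-1],[0,0,0,0,0,0,-1],[0,0,0,0,0,0,-1],[0,0,0,0,0,0,-1],[0,0,0,0,0,0,-1]]' 30
python3 -m crank '[[0,0,-8,0,0,0,-1],[0,0,-18,0,0,0,-1],[0,0,-22,0,0,0,-1],[0,0,-22,0,0,0,-1],[0,0,-22,0,0,0,-1],[0,0,-22,0,0,0,-1],[0,0,-22,0,0,0,-1],[0,0,-22,0,0,0,-1],[0,0,-22,0,0,0,-1],[0,0,-12,0,0,0,-1]]'
python3 go.py 0.496 0.238 0.19 -82
```

```text
t: 20.8
tool_pos: [0.524, 0.0395, 0.0027]
tool_rot: [2.22, 2.22, 0.003]
contact_force: [0.1, -0.4, 0.4]
opening: 0.0856
grip_force: 0.0
t: 21.63
tool_pos: [0.5229, 0.0396, 0.0017]
tool_rot: [-2.221, -2.221, 0.0]
contact_force: [-2.2, -1.1, 4.9]
opening: 0.0335
grip_force: 29.9
t: 22.47
tool_pos: [0.524, 0.0395, 0.1964]
tool_rot: [2.219, 2.219, 0.005]
contact_force: [0.6, -0.3, -0.1]
opening: 0.0334
grip_force: 30.0
shift [198.5 -28.    6.3]
turn [ 0.0038 -0.003   1.4312] t 22.4667 q [-0.07 -0.17  1.88  0.    1.42 -0.07]
```

```bash
python3 -m crank '[[10,-1,0,0,0,0,-1],[21,-3,0,0,0,0,-1],[21,-3,0,0,0,0,-1],[21,-3,0,0,0,0,-1],[21,-3,0,0,0,0,-1],[21,-3,0,0,0,0,-1],[21,-3,0,0,0,0,-1],[21,-3,0,0,0,0,-1],[21,-3,0,0,0,0,-1],[20,-3,0,0,0,0,-1]]'
python3 -m crank '[[0,0,0,0,0,0.12,-1],[0,0,0,0,0,0.12,-1],[0,0,0,0,0,0.12,-1],[0,0,0,0,0,0.12,-1],[0,0,0,0,0,0.12,-1],[0,0,0,0,0,0.12,-1],[0,0,0,0,0,0.12,-1],[0,0,0,0,0,0.12,-1],[0,0,0,0,0,0.12,-1],[0,0,0,0,0,0.12,-1]]'
python3 go.py 0.4965 0.238 0.053 -82
```

```text
t: 23.3
tool_pos: [0.4933, 0.2391, 0.191]
tool_rot: [-2.22, -2.221, 0.004]
contact_force: [-0.0, 0.5, -0.2]
opening: 0.0336
grip_force: 30.0
t: 24.13
tool_pos: [0.4936, 0.238, 0.191]
tool_rot: [3.089, 0.57, -0.005]
contact_force: [-0.2, 0.4, -0.1]
opening: 0.0339
grip_force: 30.0
shift [  3.1   1.1 138. ]
turn [-2.000e-04  3.100e-03  2.255e-01] t 24.1333 q [ 0.31 -0.1   1.83  0.    1.41  1.52]
```

```bash
python3 -m crank '[[2,0.5,5,0,0,0.113,-1],[0,0,10,0,0,0.113,-1],[0,0,15,0,0,0,-1],[0,0,15,0,0,0,-1],[0,0,15,0,0,0,-1],[0,0,15,0,0,0,-1],[0,0,10,0,0,0,-1],[0,0,5,0,0,0,-1],[0,0,0,0,0,0,-1],[0,0,0,0,0,0,-1]]'
python3 go.py 0.4965 0.238 0.053 -82
python3 -m crank '[[0,0,5,0,0,0,-1],[0,0,9,0,0,0,-1],[0,0,10,0,0,0,-1],[0,0,8,0,0,0,-1],[0,0,7,0,0,0,-1],[0,0,5,0,0,0,-1],[0,0,2,0,0,0,-1],[0,0,0,0,0,0,-1],[0,0,0,0,0,0,-1],[0,0,0,0,0,0,-1]]'
python3 go.py 0.4965 0.238 0.053 -82
python3 - <<'E'
from h import *
save('scene','rel3.png',(175,110,265,200),6)
E
```

```text
t: 24.97
tool_pos: [0.4967, 0.238, 0.1031]
tool_rot: [3.133, 0.227, -0.001]
contact_force: [0.2, 0.2, 0.2]
opening: 0.0334
grip_force: 30.0
shift [-0.2 -0.  50.1]
turn [-0.      0.0005  0.0053] t 24.9667 q [ 0.31 -0.01  1.9   0.    1.25  1.74]
t: 25.8
tool_pos: [0.4973, 0.238, 0.0578]
tool_rot: [-3.133, -0.227, -0.002]
contact_force: [-0.2, -0.5, -1.6]
opening: 0.0337
grip_force: 30.0
shift [-0.8 -0.1  4.8]
turn [-0.0002 -0.001   0.0052] t 25.8 q [0.31 0.05 1.92 0.   1.17 1.74]
```

View pics/rel3.png

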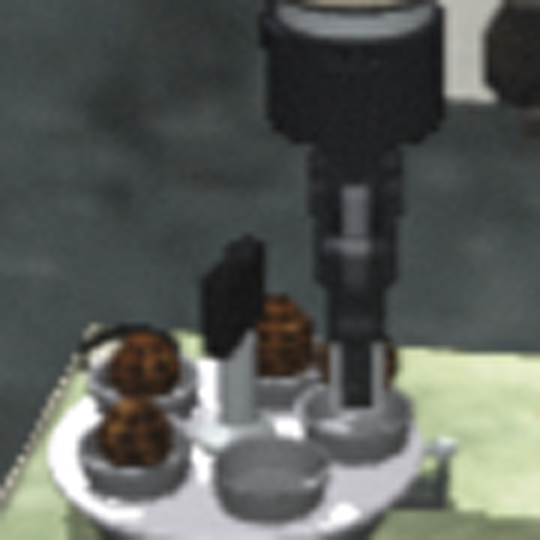

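The squat morel is between the fingers at crop (360,370), centred over the cup at the pointer. I'll go 4 mm lower and release.

```bash
python3 -m crank '[[-0.5,0,2,0,0,0,-1],[0,0,2,0,0,0,-1],[0,0,0,0,0,0,-1],[0,0,0,0,0,0,-1],[0,0,0,0,0,0,-1],[0,0,0,0,0,0,0.5],[0,0,0,0,0,0,0.5],[0,0,0,0,0,0,0.5],[0,0,0,0,0,0,0.5],[0,0,0,0,0,0,0.5]]'
python3 -m crank '[[0,0,0,0,0,0,0.5],[0,0,0,0,0,0,0.5],[0,0,0,0,0,0,0.5],[0,0,0,0,0,0,0.5],[0,0,-10,0,0,0,0.5],[0,0,-15,0,0,0,0.5],[0,0,-20,0,0,0,0.5],[0,0,-20,0,0,0,0.5],[0,0,-20,0,0,0,0.5],[0,0,-20,0,0,0,0.5]]'
python3 -m crank '[[0,0,-20,0,0,0,0.5],[0,0,-20,0,0,0,0.5],[0,0,-10,0,0,0,0.5],[0,0,0,0,0,0,0.5],[0,0,0,0,0,0,0.5],[0,0,0,0,0,0,0.5],[0,0,0,0,0,0,0.5],[0,0,0,0,0,0,0.5],[0,0,0,0,0,0,0.5],[0,0,0,0,0,0,0.5]]'
python3 - <<'E'
from h import *
save('scene','end.png',(160,110,290,210),6)
E
```

```text
t: 26.68
tool_pos: [0.4965, 0.2378, 0.0534]
tool_rot: [-3.133, -0.227, -0.0]
contact_force: [-0.3, -0.0, -0.1]
opening: 0.0642
grip_force: 0.0
t: 27.52
tool_pos: [0.4965, 0.2378, 0.1601]
tool_rot: [-3.133, -0.227, -0.001]
contact_force: [-0.1, -0.7, -0.7]
opening: 0.0639
grip_force: 0.0
t: 28.35
tool_pos: [0.4961, 0.2377, 0.2075]
tool_rot: [3.133, 0.227, -0.002]
contact_force: [0.6, 0.2, -0.3]
opening: 0.0636
grip_force: 0.0
```

View pics/end.png

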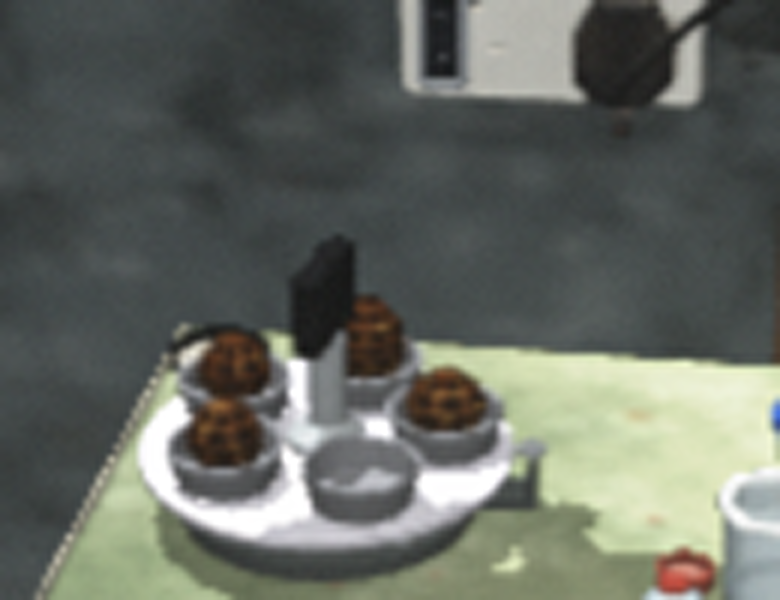

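The squat morel stands upright in the pointer cup at crop (447,400). The other three morels are in their cups.

```bash
python3 -c "
from station import ctrl;print(ctrl.finish_job())"
```

```text
the job is handed in; nothing more can be done
None
```

I handed the job in at about 28 s: the tall morel went in first, the wheel turned one click counter-clockwise, and the squat one is in the cup now at the pointer; both stand upright after drops of about 16 mm, the two loaded morels are still in their cups, and I did not re-measure the tape, bottle, tile or lid at the end.

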